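Find the post foot that fits the fixture's dowels

ROBOT

A 6-joint arm with a two-finger parallel gripper is mounted at the origin on the work surface. World frame = base frame: x ahead of the robot, y to its left, z up, the work surface at z = 0. Lengths are in mm, angles in rad, forces in N, time in s.
With the tool pointing down it reaches from about 275 to 1000 mm from the base axis. Payload 8.4 kg.
Tool frame: the origin (TCP) lies between the finger pads; the fingertips stand 17 mm ahead of it and the grasp point (between the pads) lies 2 mm behind it (r.tcp_to_tips is the distance from the TCP to the fingertips, in mm); z points along the fingers, y is the line along which they close (so a half turn about z gives the same grasp; the last joint's range is limited). The gripper opens to 85 mm and grips with 20 to 120 N. Pads are 22 mm wide; open, the fingers measure 114 mm over their backs; the gripper's body (76 mm by 85 mm) begins 54 mm behind the grasp point. The pads swing forward as they close: fully open they stand 13 mm farther back than shut.
Start: joints at [1.258, 0.353, 1.633, -0, 1.155, -0.002], TCP at [191.136, 595.059, 248.281] pointing down, gripper open.
Joint ranges: [-2.63, 2.63], [-0.92, 2.1], [0.06, 2.66], [-1.3, 4.44], [0, 2.69], [-3.02, 3.02]. Speed limits (rad/s): [2.22, 2.22, 2.79, 3.14, 3.14, 3.14].

INTERFACE

Orientations are given as [roll, pitch, yaw] about the fixed x, y, z axes, in that order (R = Rz(yaw) Ry(pitch) Rx(roll)).
In Python, from rig import r gives the robot as it stands. The module is installed in compiled form; this text tells all that it offers.
- The arm moves only by the tool apply_moves, never from a script. Its argument "series" is text: rows parted by semicolons, each of 7 numbers parted by spaces: the shift along the tool's x, y, z in cm, then the turn, a rotation vector about the tool's x, y, z in rad, then the gripper's target within -1 to 1 (shut at 1, half-way at 0, fully open at -1). In form: tx ty tz rx ry rz fingers; .... A call has exactly 10 rows; each row shifts and turns the commanded pose from where the row before left it, along the tool's axes as they then stand; what a row does not reach is not made up. A row lasts 1/12 s, in which the tool goes at most 41.7 mm and 7.16 degrees, less where a joint would pass 70% of its speed; a pose out of reach is approached as far as the arm can. A call with a gripper value outside its range is refused whole. The fingers move at their own pace and stop on an object; "squeeze" is the grip in N (left out, the last holds). Time passes only in rows, so rows that do not move let the fingers close, or fill a call up. It gives the time, the measured TCP pose, the force and the opening at its end, in the units of the state.
- r.sense(): the state, without advancing time (a new reading comes with each control period).
- r.grab_frame(name): name is "side" or "top" or "wrist"; returns the picture (384x512x3 uint8, blue, green, red); there is no depth.
- r.camera_info(name): a dict with "K" (3x3 intrinsics, pixels), "extrinsics" (4x4, takes a point from camera to world coordinates). Camera axes: x right, y down, z forward; pixel columns grow to the right and rows downward; lengths in mm; the calibration is good to about 2 mm. The wrist camera is an equidistant fisheye: a pixel r from the principal point sees the ray r / f radians off the axis. A picture is of the moment at which its call begins: read the wrist's pose just before it. camera_info takes no time and is no camera call; for the wrist camera it gives the pose at the moment of the call.
- r.sign_off(): hands the job in, once; it reports no verdict.
The state is a dict: "clock": time; "qpos": joint angles; "qvel": joint speeds; "joint_efforts": joint torques, N m; "eef_pos": TCP position; "tcp_rot": TCP orientation; "contact_force": force on the tool from outside, world axes, zero at the start; "wrist_torque": the same for the moment, N m; "opening": opening from 0.0 (shut) to 1.0 (fully open).
Only numpy, scipy, OpenCV 4.12 (cv2) and the standard library are available. Lean on these libraries where they do the work, as an engineer would, in place of code of your own. Each camera call takes 0.05 s, during which the arm holds its last target. There are 200 camera calls.

TASK

One of the three post feet on the rubber mat has the hole spacing that this fixture's two dowels are set for: find it by trying them on, and leave it fully home over both dowels, flat on the fixture. Leave the two that do not fit standing upright on the mat, side by side and not stacked, and do not disturb the other things on the bench.

Things in the scene. Friction and masses are not known exactly. Their poses are not given: they have to be found in the camera images.
- plate_a_center (a point): Post foot A: steel plate 110 x 60 x 8 mm (long along x), 0.55 kg, with a 30 x 30 mm square tube stub, 50 mm tall, welded upright on its middle, sides parallel (58 mm high overall). Point: on the stub's axis, 29 mm above the underside; z up. Two 12 mm through holes on its x axis, 64 mm apart, even about the stub. The three differ only in this; any order on the mat.
- plate_b_center (a point): Post foot B: steel plate 110 x 60 x 8 mm (long along x), 0.55 kg, with a 30 x 30 mm square tube stub, 50 mm tall, welded upright on its middle, sides parallel (58 mm high overall). Point: on the stub's axis, 29 mm above the underside; z up. Two 12 mm through holes on its x axis, 70 mm apart, even about the stub. The three differ only in this; any order on the mat.
- plate_c_center (a point): Post foot C: steel plate 110 x 60 x 8 mm (long along x), 0.55 kg, with a 30 x 30 mm square tube stub, 50 mm tall, welded upright on its middle, sides parallel (58 mm high overall). Point: on the stub's axis, 29 mm above the underside; z up. Two 12 mm through holes on its x axis, 76 mm apart, even about the stub. The three differ only in this; any order on the mat.
- mat: Black rubber mat 260 x 360 x 4 mm (along its x and y), fixed to the bench, on which the post feet start. Origin at the centre of its underside, z up; its top is 4 mm above that.
- fixture: Aluminium fixture plate 220 x 110 x 20 mm (along its x and y), fixed to the bench; origin at the centre of its underside, its top 20 mm above that, z up. Two dowels stand on its x axis: a fixed one at x = -35 mm and one set in a slot at x = +29, +35 or +41 mm. At each end (|x| over 80 mm) an open toggle clamp, up to 70 mm above the bench, not used.
- fixed_pin (a point): Foot of the fixed dowel, on the fixture's top; axes as the fixture's. Both dowels: steel, 10 mm diameter, 16 mm tall, the upper 5 mm tapering to 5 mm. The other is 64, 70 or 76 mm away along +x: this differs each time and is not told; it shows only in pictures or by trying the post feet.
- seat (a point): Middle of the fixture's top, 35 mm from the fixed dowel along the fixture's x; axes as the fixture's. The right post foot drops flat onto the top, its stub midway between the dowels (within 3 mm of this point); a wrong one stays up on a dowel's tip, about 16 mm high.
- nut: large bare steel hex nut, 36 mm across, 18 mm high, on the far part of the mat; origin under its centre
- soapstone: flat white marking stick 12 x 100 x 5 mm lying on the far part of the mat, along y; origin under its centre
- hammer: hammer lying along y at the far side of the bench, beyond the mat; bystander
- wrench: open-ended wrench lying left of the fixture; bystander
- tape: tape measure 70 x 70 x 34 mm, far left; bystander
- angle: offcut of steel angle, 50 x 140 x 50 mm, beyond the fixture; bystander
- spray: spray can, 60 mm diameter, 170 mm high, beyond the mat; bystander
Mind the look-alikes: they are no part of the job. Leave any brown, orange or purple look-alike of the part that bears plate_c_center alone.

How it is judged:
By the outcome, as a careful person would: the job done as asked, in the order asked, and still so for the second after the job is handed in, with the robot touching nothing.
It also fails if it takes over 72 s, if anything falls off the work surface, if the arm or the gripper's body presses on something with over 40 N, if the wrist force passes 120 N, or if a joint passes its speed limit or range.

## Working session

There is one attempt and no reset: what is moved stays moved. The work goes in short steps, Python scripts to look and compute and a tool call to move; the robot and the scene stay as the last step left them, time stands still between calls to the robot, and variables do not carry over. Pictures are saved under pics/ and viewed, on a budget of 10 in all, crops included, one or two more only if the job needs it, and the job is handed in when it is done.

Besides the shell and the picture viewer there is one more tool, called after "Emit:" as name(argument=value, ...) on one line, values as JSON. apply_moves: Moves the arm, as the interface text tells. Its arguments: {"type":"object","properties":{"series":{"type":"string"},"squeeze":{"type":"number"}},"required":["series"]}

```bash
mkdir -p pics
python3 - <<'E'
from rig import r
import cv2,numpy as np
s=r.sense(); print({k:np.round(v,3) for k,v in s.items()})
for n in("side","top"):
    cv2.imwrite(f"pics/{n}0.png",r.grab_frame(n)); c=r.camera_info(n); print(n,np.round(c["K"],1).tolist(),np.round(c["extrinsics"],3).tolist())
a=cv2.imread("pics/top0.png");cv2.imwrite("pics/top0b.png",cv2.resize(a,(800,600),interpolation=cv2.INTER_CUBIC))
E
```

```text
{'clock': np.float64(0.0), 'qpos': array([ 1.258,  0.354,  1.634,  0.   ,  1.155, -0.002]), 'qvel': array([ 0.003,  0.   , -0.001, -0.   ,  0.   ,  0.001]), 'joint_efforts': array([-2.0000e-03, -6.0525e+01, -3.4208e+01, -0.0000e+00,  9.0000e-03,
       -0.0000e+00]), 'eef_pos': array([190.984, 594.624, 247.563]), 'tcp_rot': array([-3.14 , -0.   ,  2.831]), 'contact_force': array([ 0.086, -0.224,  0.08 ]), 'wrist_torque': array([ 0.024, -0.01 ,  0.011]), 'opening': np.float64(1.004)}
side [[438.9, 0.0, 263.8], [0.0, 438.9, 191.9], [0.0, 0.0, 1.0]] [[0.859, -0.366, 0.357, 3.264], [-0.511, -0.636, 0.578, -756.066], [0.015, -0.679, -0.734, 1102.68], [0.0, 0.0, 0.0, 1.0]]
top [[468.7, 0.0, 264.4], [0.0, 468.7, 188.4], [0.0, 0.0, 1.0]] [[0.025, -0.994, 0.103, 316.132], [-1.0, -0.024, 0.006, 66.192], [-0.004, -0.103, -0.995, 1718.949], [0.0, 0.0, 0.0, 1.0]]
```

View pics/top0b.png

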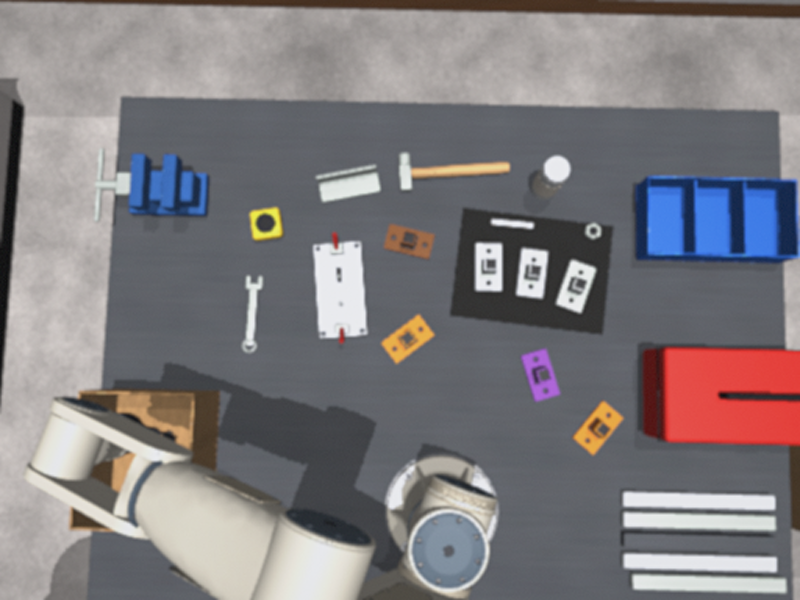

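View pics/side0.png

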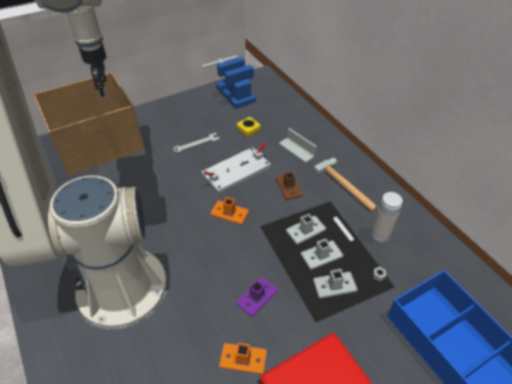

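The top view (800x600 scale) shows three white/steel feet on the black mat at (489,267), (532,273) and (576,287). The brown (409,240), orange (408,339) and (598,428), and purple (541,375) ones are off the mat and are look-alikes. The fixture is at (340,289), with its slot and second dowel toward the top of the image at (339,275).

```bash
cat > h.py <<'E'
from rig import r
import cv2,numpy as np
from scipy.spatial.transform import Rotation as R
def ray(c,uv,z,fish=False):
    K=np.array(c["K"]);E=np.array(c["extrinsics"]);uv=np.atleast_2d(uv).astype(float)
    d=np.c_[(uv[:,0]-K[0,2])/K[0,0],(uv[:,1]-K[1,2])/K[1,1],np.ones(len(uv))]
    if fish:
        t=np.hypot(d[:,0],d[:,1]); k=np.where(t>1e-9,np.sin(t)/np.maximum(t,1e-9),1); d=np.c_[d[:,0]*k,d[:,1]*k,np.cos(t)]
    w=d@E[:3,:3].T; o=E[:3,3]
    return (o+w*((z-o[2])/w[:,2])[:,None])[:,:2]
def togo(p,yaw):
    s=r.sense(); M=R.from_euler('xyz',s["tcp_rot"]); T=R.from_euler('xyz',[np.pi,0,yaw])
    d=M.inv().apply(np.array(p)-s["eef_pos"])/10
    print("tool shift cm",d.round(2),"turn",(M.inv()*T).as_rotvec().round(3))
E
python3 - <<'E'
from h import *
a=cv2.imread("pics/top0.png");c=r.camera_info("top")
m=(a.min(2)>150).astype(np.uint8)
cs,_=cv2.findContours(m,0,2)
for q in cs:
    A=cv2.contourArea(q)
    if A<120: continue
    u=q[:,0].mean(0)
    if not(190<u[0]<400 and 140<u[1]<230):continue
    z=20 if u[0]<250 else 12
    w=ray(c,q[:,0],z).astype(np.float32); (p,s,an)=cv2.minAreaRect(w); print(u.round(),A,np.round(p),np.round(s),round(an,1))
print(ray(c,[[341/800*512,304*.64],[339*.64,275*.64]],30))
print({k:np.round(v,2).tolist() for k,v in r.camera_info("wrist").items() if k in("K","extrinsics")})
E
```

```text
[368. 183.] 480.5 [ 523. -303.] [ 63. 113.] 71.1
[341. 174.] 479.0 [ 551. -200.] [ 63. 113.] 84.1
[309. 165.] 466.5 [565. -96.] [111.  59.] 0.9
[220. 184.] 1753.5 [500. 250.] [224. 114.] 5.9
[[464.04823874 243.41069278]
 [531.60761123 250.42681308]]
{'K': [[297.32, 0.0, 253.57], [0.0, 297.32, 191.8], [0.0, 0.0, 1.0]], 'extrinsics': [[0.31, 0.91, 0.29, 114.59], [0.95, -0.29, -0.1, 618.79], [-0.0, 0.31, -0.95, 373.31], [0.0, 0.0, 0.0, 1.0]]}
```

```bash
python3 -c "
from h import *
togo([490,250,250],3.245)"
```

```text
tool shift cm [-39.01 -23.67  -0.21] turn [-0.001 -0.    -0.414]
```

Emit:
apply_moves(series="-3.3 -2 0 0 0 0 -1;-3.3 -2 0 0 0 0 -1;-3.3 -2 0 0 0 0 -1;-3.3 -2 0 0 0 0 -1;-3.3 -2 0 0 0 0 -1;-3.3 -2 0 0 0 0 -1;-3.3 -2 0 0 0 0 -1;-3.3 -2 0 0 0 0 -1;-3.3 -2 0 0 0 0 -1;-3.3 -2 0 0 0 0 -1", squeeze=60)

```text
clock: 0.93
eef_pos: [444.9, 302.0, 248.1]
tcp_rot: [-3.141, -0.0, 2.831]
contact_force: [0.9, -0.5, -0.5]
opening: 0.999
```

Emit:
apply_moves(series="-3.0 -1.8 0 0 0 0 -1;-3.0 -1.8 0 0 0 0 -1;0 0 0 0 0 -0.11 -1;0 0 0 0 0 -0.11 -1;0 0 0 0 0 -0.11 -1;0 0 0 0 0 -0.084 -1;0 0 0 0 0 0 -1;0 0 0 0 0 0 -1;0 0 0 0 0 0 -1;0 0 0 0 0 0 -1")

```text
clock: 1.77
eef_pos: [490.1, 251.2, 248.2]
tcp_rot: [-3.142, -0.0, -3.04]
contact_force: [0.2, 0.1, -0.9]
opening: 1.003
```

Run:
```python
from h import *
s=r.sense();print(s["clock"],s["eef_pos"].round(1),s["tcp_rot"].round(3),s["contact_force"].round(1))
c=r.camera_info("wrist");a=r.grab_frame("wrist");cv2.imwrite("pics/w1.png",a)
import pickle;pickle.dump(c,open("w1.pkl","wb"))
cv2.imwrite("pics/w1b.png",cv2.resize(a,(800,600),interpolation=cv2.INTER_CUBIC))
```

```text
1.7667 [490.1 251.2 248.2] [-3.142 -0.    -3.04 ] [ 0.2  0.1 -0.9]
```

View pics/w1b.png

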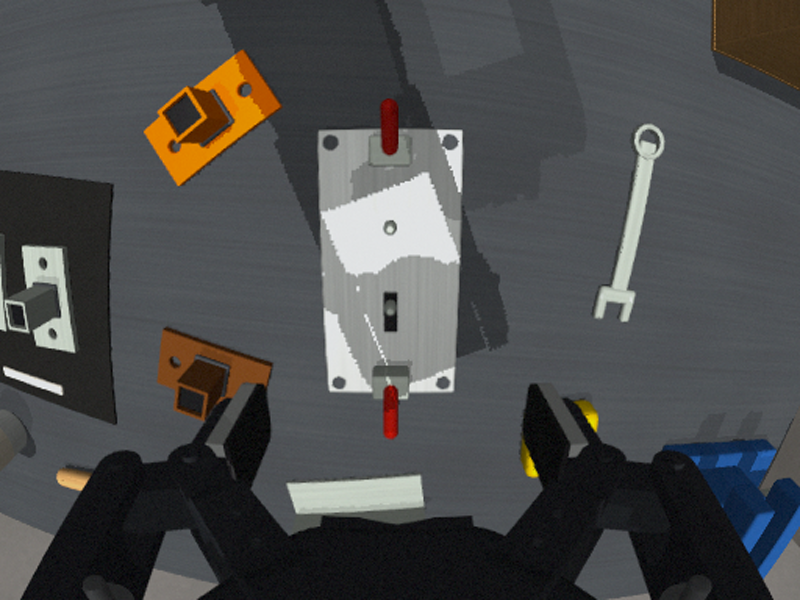

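The wrist view shows the fixture centred. The fixed dowel is at (390,228) and the slot runs from (390,292) to (390,331) with the second dowel near (390,307). The red clamps are at both ends. I'll enlarge this part to measure the spacing.

Run:
```python
from h import *
a=cv2.imread("pics/w1.png")
x0,y0=200,80
cv2.imwrite("pics/w1c.png",cv2.resize(a[y0:y0+180,x0:x0+100],None,fx=4,fy=4,interpolation=cv2.INTER_CUBIC)[:600+120][80:680])
```

```text
(no output)
```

View pics/w1c.png

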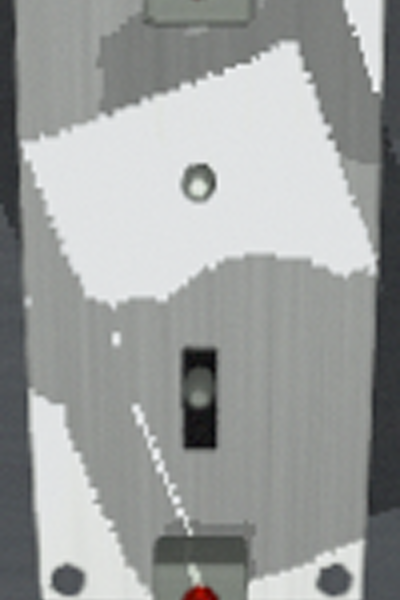

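Run:
```python
from h import *
import pickle
c=pickle.load(open("w1.pkl","rb"))
f=lambda X,Y:[200+X/4-.375,100+Y/4-.375]
for n,P,z in(("fixed",(198,182),28),("fixedtip",(200,181),36),("sec",(199,387),28),("sectip",(199,381),36),("slot0",(199,347),20),("slot1",(199,449),20)):
    print(n,ray(c,[f(*P)],z,1).round(1))
p=ray(c,[f(68,579)],20,1)[0],ray(c,[f(334,578)],20,1)[0]; print("corner holes",p)
a=cv2.imread("pics/w1.png")
q=[]
for u,v in((330,142),(449,142),(339,383),(442,383)): q.append(ray(c,[[u*.64,v*.64]],20,1)[0])
q=np.array(q);print(q.round(1),"mean",q.mean(0).round(1)); d=q[2]+q[3]-q[0]-q[1];print(np.arctan2(d[1],d[0]))
```

```text
fixed [[465.5 243.4]]
fixedtip [[463.8 243.9]]
sec [[528.6 249.9]]
sectip [[524.  249.5]]
slot0 [[518.3 248.8]]
slot1 [[552.3 252.1]]
corner holes (array([604.09802069, 212.61562303]), array([594.54139072, 301.8124923 ]))
[[405.7 192.5]
 [397.  281.5]
 [605.2 213.1]
 [596.1 301.7]] mean [501.  247.2]
0.10188313340443515
```

The dowel spacing measures about 63.5 mm. The slot is centred at about +35 mm and the dowel sits at its near end, so this points to 64 mm, foot A. Now I'll look at the holes in the feet.

```bash
python3 -c "
from h import *
togo([500,-200,300],3.05)"
```

```text
tool shift cm [  3.61 -44.98  -5.17] turn [-0.    -0.     0.193]
```

Emit:
apply_moves(series="0.3 -3.8 -0.5 0 0 0 -1;0.3 -3.8 -0.5 0 0 0 -1;0.3 -3.8 -0.5 0 0 0 -1;0.3 -3.8 -0.5 0 0 0 -1;0.3 -3.8 -0.5 0 0 0 -1;0.3 -3.8 -0.5 0 0 0 -1;0.3 -3.8 -0.5 0 0 0 -1;0.3 -3.8 -0.5 0 0 0 -1;0.3 -3.8 -0.5 0 0 0 -1;0.3 -3.8 -0.5 0 0 0 -1")

```text
clock: 2.65
eef_pos: [499.3, -131.8, 298.8]
tcp_rot: [-3.141, 0.001, -3.039]
contact_force: [1.5, -0.5, -0.0]
opening: 0.997
```

Emit:
apply_moves(series="0.3 -3.5 -0.2 0 0 0 -1;0.3 -3.5 0 0 0 0 -1;0 0 0 0 0 0.1 -1;0 0 0 0 0 0.09 -1;0 0 0 0 0 0 -1;0 0 0 0 0 0 -1;0 0 0 0 0 0 -1;0 0 0 0 0 0 -1;0 0 0 0 0 0 -1;0 0 0 0 0 0 -1")

```text
clock: 3.48
eef_pos: [500.9, -199.9, 300.4]
tcp_rot: [-3.142, 0.0, 3.056]
contact_force: [1.5, -0.9, -0.4]
opening: 1.0
```

Run:
```python
from h import *
s=r.sense();print(s["clock"],s["eef_pos"].round(1),s["tcp_rot"].round(3),s["contact_force"].round(1))
c=r.camera_info("wrist");a=r.grab_frame("wrist");cv2.imwrite("pics/w2.png",a)
import pickle;pickle.dump(c,open("w2.pkl","wb"))
cv2.imwrite("pics/w2b.png",cv2.resize(a,(800,600),interpolation=cv2.INTER_CUBIC))
```

```text
3.4833 [ 500.9 -199.9  300.4] [-3.142  0.     3.056] [ 1.5 -0.9 -0.4]
```

View pics/w2b.png

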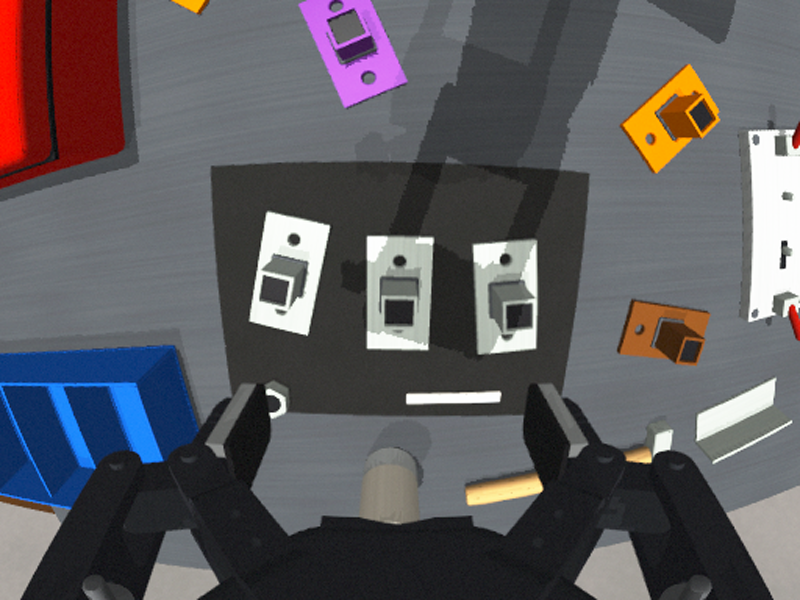

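The feet are at (290,272), (400,293) and (506,296). Their near holes are at (294,240), (399,260) and (505,260), and the far holes are partly hidden behind the stubs. I'll enlarge this and measure it.

Run:
```python
from h import *
import pickle
c=pickle.load(open("w2.pkl","rb"));a=cv2.imread("pics/w2.png")
x0,y0=155,130
cv2.imwrite("pics/w2c.png",cv2.resize(a[y0:y0+100,x0:x0+195],None,fx=4,fy=4,interpolation=cv2.INTER_CUBIC))
g=a.max(2)
m=(g>75).astype(np.uint8)
cs,h=cv2.findContours(m,cv2.RETR_CCOMP,cv2.CHAIN_APPROX_NONE)
for i,q in enumerate(cs):
    u=q[:,0].mean(0);A=cv2.contourArea(q)
    if A<15 or not(155<u[0]<350 and 130<u[1]<230):continue
    M=cv2.moments(q);u=(M['m10']/M['m00'],M['m01']/M['m00'])
    w=ray(c,q[:,0],12,1).astype(np.float32);p,s,an=cv2.minAreaRect(w)
    print("hole" if h[0][i][3]>=0 else "outer",np.round(u,1),A,"cw",ray(c,[u],12,1).round(1),np.round(p,1),np.round(s,1),round(an,1))
```

```text
outer [323.5 188.9] 2798.5 cw [[ 559.5 -100.6]] [562.6 -99.8] [113.7  62.8] 0.6
hole [331.7 201.8] 252.5 cw [[581.1 -88. ]] [581.3 -88.1] [26.7 26.9] 0.7
hole [324.2 180.6] 33.0 cw [[546.8 -99.4]] [546.6 -99.6] [24.4  4.6] 85.5
hole [322.7 165.5] 40.0 cw [[ 523.8 -101.1]] [ 523.8 -100.7] [ 9.8 11.4] 42.0
outer [254.8 186.6] 2970.0 cw [[ 547.4 -202.2]] [ 550.2 -202.4] [ 61.1 113.3] 84.0
hole [255.  199.3] 298.0 cw [[ 567.  -203.5]] [ 567.4 -203.6] [28.4 27.7] 81.3
hole [258.6 178.4] 51.5 cw [[ 535.6 -195.7]] [ 534.9 -197.6] [32.1  7.4] 75.8
hole [255.2 166.6] 49.0 cw [[ 517.6 -199.1]] [ 517.5 -199.4] [11.3 11.3] 39.5
outer [184.2 173.9] 2892.0 cw [[ 519.  -303.4]] [ 521.5 -304.9] [ 62.3 112.8] 71.3
hole [175.1 185.1] 263.0 cw [[ 534.8 -320. ]] [ 534.9 -320.2] [27.7 25.8] 70.7
hole [193.5 179.6] 43.0 cw [[ 528.9 -290.8]] [ 528.8 -290.8] [ 5.3 26.5] 70.8
hole [188.1 152.5] 40.0 cw [[ 488.  -293.1]] [ 488.1 -293.3] [11.3  9.5] 38.5
```

View pics/w2c.png

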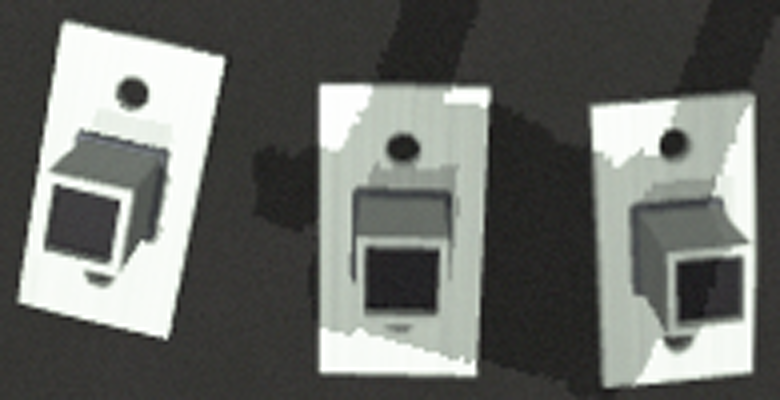

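Half-spacings, hole to plate centre, are about 35.4 mm for the left foot (B), 32.8 for the middle (A, 64 mm) and 38.8 for the right (C). The middle foot at (254.8,186.6) matches the measured 64 mm dowels: it is white steel, on the mat, and clearly separate from the coloured look-alikes. I'll pick it up.

Run:
```python
from h import *
import pickle
c=pickle.load(open("w2.pkl","rb"))
print(ray(c,[[255,199.3]],62,1), r.tcp_to_tips)
togo([550,-202,110],3.042)
```

```text
[[ 549.30375546 -202.31678449]] 17.0
tool shift cm [-4.91  0.21 19.04] turn [-0.     0.     0.014]
```

Emit:
apply_moves(series="-0.8 0 3.0 0 0 0.014 -0.3;-0.8 0 3.0 0 0 0 -0.3;-0.8 0 3.0 0 0 0 -0.3;-0.8 0 3.0 0 0 0 -0.3;-0.8 0.1 3.0 0 0 0 -0.3;-0.9 0.1 3.0 0 0 0 -0.3;0 0 1 0 0 0 -0.3;0 0 0 0 0 0 -0.3;0 0 0 0 0 0 -0.3;0 0 0 0 0 0 -0.3")

```text
clock: 4.37
eef_pos: [550.4, -203.4, 111.9]
tcp_rot: [-3.141, 0.002, 3.041]
contact_force: [-0.5, -0.6, 0.4]
opening: 0.648
```

Run:
```python
from h import *
import pickle
togo([549.7,-202.2,35],3.042); print(r.sense()["opening"])
c=r.camera_info("wrist");a=r.grab_frame("wrist");cv2.imwrite("pics/w3.png",a);pickle.dump(c,open("w3.pkl","wb"))
cv2.imwrite("pics/w3b.png",cv2.resize(a,(800,600),interpolation=cv2.INTER_CUBIC))
```

```text
tool shift cm [0.1  0.11 7.69] turn [-0.001  0.002 -0.001]
0.6475981547981247
```

View pics/w3b.png

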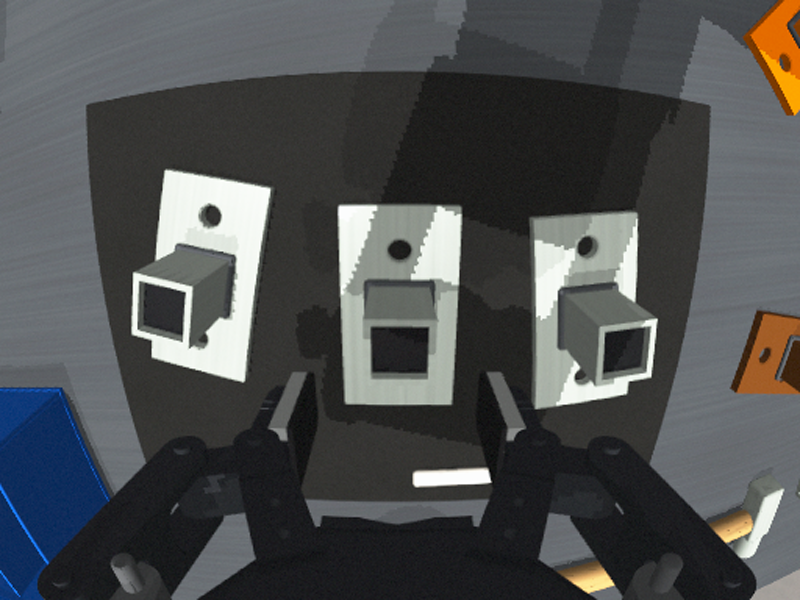

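The stub is centred between the open fingers at (400,350) and its near hole is at (399,250). I'll descend and close on it.

Emit:
apply_moves(series="0.1 0.1 2.0 0 0 0 -0.3;0 0 2.0 0 0 0 -0.3;0 0 2.0 0 0 0 -0.3;0 0 1.2 0 0 0 -0.3;0 0 0.5 0 0 0 -0.3;0 0 0 0 0 0 -0.3;0 0 0 0 0 0 0.6;0 0 0 0 0 0 0.6;0 0 0 0 0 0 0.6;0 0 0 0 0 0 0.6", squeeze=60)

```text
clock: 5.25
eef_pos: [549.9, -202.3, 34.7]
tcp_rot: [-3.141, 0.002, 3.041]
contact_force: [0.2, 1.0, 7.2]
opening: 0.344
```

Emit:
apply_moves(series="0 0 0 0 0 0 0.6;0 0 0 0 0 0 0.6;0 0 0 0 0 0 0.6;0 0 0 0 0 0 0.6;0 0 -1 0 0 0 0.6;0 0 -1 0 0 0 0.6;0 0 -1 0 0 0 0.6;0 0 0 0 0 0 0.6;0 0 0 0 0 0 0.6;0 0 0 0 0 0 0.6")

```text
clock: 6.08
eef_pos: [548.7, -201.9, 63.4]
tcp_rot: [-3.142, 0.0, 3.041]
contact_force: [0.6, -0.9, -6.2]
opening: 0.347
```

Emit:
apply_moves(series="0 0 -3 0 0 0 0.6;0 0 -3 0 0 0 0.6;0 0 -3 0 0 0 0.6;0 0.5 -2 0 0 0 0.6;0 1.5 0 0 0 0 0.6;0 2.5 0 0 0 0 0.6;0 3.3 0 0 0 0 0.6;0 3.3 0 0 0 0 0.6;0 3.3 0 0 0 0 0.6;0 3.3 0 0 0 0 0.6")

```text
clock: 6.92
eef_pos: [566.0, -24.4, 172.6]
tcp_rot: [-3.142, -0.001, 3.04]
contact_force: [0.3, 0.2, -5.0]
opening: 0.342
```

```bash
python3 -c "
from h import *
togo([496.8,246.8,150],3.244)"
```

```text
tool shift cm [ 9.63 26.28  2.27] turn [ 0.    -0.001 -0.204]
```

Emit:
apply_moves(series="1.1 3.0 0 0 0 0 0.6;1.1 3.0 0 0 0 0 0.6;1.1 3.0 0 0 0 0 0.6;1.1 3.0 0 0 0 0 0.6;1.1 3.0 0 0 0 0 0.6;1.1 3.0 0 0 0 0 0.6;1.1 3.0 0 0 0 0 0.6;1.1 2.8 0 0 0 0 0.6;0.8 2.0 0 0 0 0 0.6;0 0.5 0 0 0 0 0.6")

```text
clock: 7.75
eef_pos: [496.0, 248.3, 172.6]
tcp_rot: [3.141, -0.002, 3.043]
contact_force: [0.3, -0.5, -5.4]
opening: 0.347
```

Emit:
apply_moves(series="0 0 0.5 0 0 -0.05 0.6;0 0 0.5 0 0 -0.05 0.6;0 0 0.5 0 0 -0.05 0.6;0 0 0.7 0 0 -0.054 0.6;0 0 0 0 0 0 0.6;0 0 0 0 0 0 0.6;0 0 0 0 0 0 0.6;0 0 0 0 0 0 0.6;0 0 0 0 0 0 0.6;0 0 0 0 0 0 0.6")

```text
clock: 8.58
eef_pos: [497.8, 245.5, 151.6]
tcp_rot: [3.141, 0.001, -3.039]
contact_force: [0.4, 0.7, -4.4]
opening: 0.344
```

Run:
```python
from h import *
import pickle
s=r.sense();print(s["clock"],s["eef_pos"].round(1),s["tcp_rot"].round(3),s["contact_force"].round(1))
c=r.camera_info("wrist");a=r.grab_frame("wrist");cv2.imwrite("pics/w4.png",a);pickle.dump(c,open("w4.pkl","wb"))
cv2.imwrite("pics/w4b.png",cv2.resize(a,(800,600),interpolation=cv2.INTER_CUBIC))
```

```text
8.5833 [497.8 245.5 151.6] [ 3.141e+00  1.000e-03 -3.039e+00] [ 0.4  0.7 -4.4]
```

View pics/w4b.png

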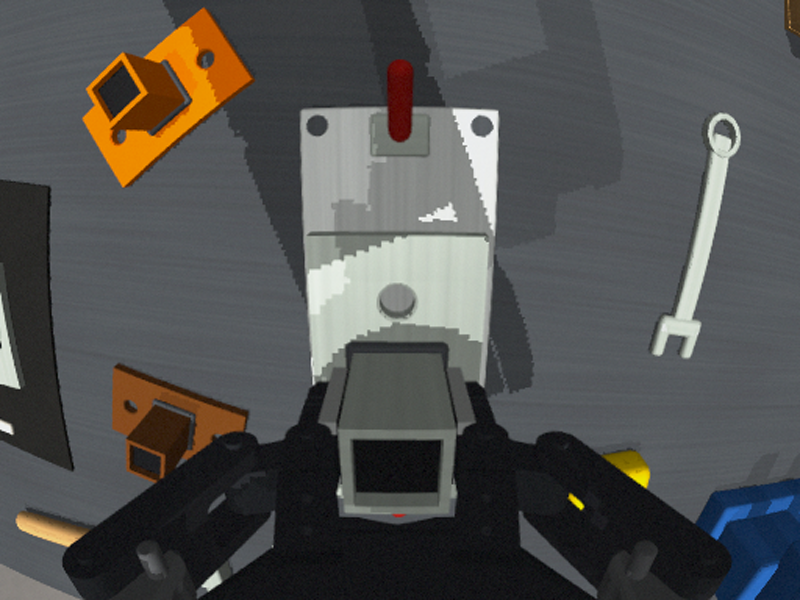

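The held foot is over the fixture, with its near hole at (398,300) and near edge from (308,233) to (488,233). I'll cast the hole and edge onto the plate-top height.

Run:
```python
from h import *
import pickle
c=pickle.load(open("w4.pkl","rb"));z=151.6-30.7+8
h,e1,e2=ray(c,np.array([[397.5,300.5],[308,233],[488,233]])*.64-.2,z,1)
d=e1-e2;print("hole",h,"edge mid",(e1+e2)/2,"len",np.hypot(*d),"plate yaw",np.arctan2(d[1],d[0])+np.pi/2)
q=[]
for u,v in((316.5,125),(482,125)): q.append(ray(c,[[u*.64-.2,v*.64-.2]],20,1)[0])
print("fixture corner holes",np.round(q,1),"earlier 405.7,192.5 / 397,281.5")
y=.102;f=np.array([465,243.5]);print("hole err vs dowel",h-f, "tool pos err",np.array([497.8,245.5])-(f+32*np.array([np.cos(y),np.sin(y)])))
```

```text
hole [466.12688181 242.38189855] edge mid [443.02278234 240.17740154] len 58.83072152373831 plate yaw 0.10270991344574121
fixture corner holes [[405.6 192. ]
 [396.2 282.1]] earlier 405.7,192.5 / 397,281.5
hole err vs dowel [ 1.12688181 -1.11810145] tool pos err [ 0.96631973 -1.25834317]
```

```bash
python3 -c "
from h import *
togo([496.7,246.6,70],3.244)"
```

```text
tool shift cm [0.1  0.12 8.15] turn [0. 0. 0.]
```

Emit:
apply_moves(series="0.1 0.12 1.5 0 0 0 0.6;0 0 2.0 0 0 0 0.6;0 0 2.0 0 0 0 0.6;0 0 1.5 0 0 0 0.6;0 0 0.8 0 0 0 0.6;0 0 0.35 0 0 0 0.6;0 0 0 0 0 0 0.6;0 0 0 0 0 0 0.6;0 0 0 0 0 0 0.6;0 0 0 0 0 0 0.6")

```text
clock: 9.47
eef_pos: [497.2, 246.8, 70.7]
tcp_rot: [3.141, 0.002, -3.038]
contact_force: [-0.5, 0.6, -4.7]
opening: 0.34
```

```bash
python3 -c "
from h import *
togo([496.7,246.6,50.7],3.244);print(r.sense()['contact_force'],r.sense()['wrist_torque'])"
```

```text
tool shift cm [ 0.05 -0.02  2.  ] turn [0.001 0.002 0.001]
[-0.49316254  0.58731699 -4.72981648] [-0.02090691  0.01915796 -0.00244355]
```

Emit:
apply_moves(series="0.04 0 0.15 0 0 0 0.6;0 0 0.15 0 0 0 0.6;0 0 0.15 0 0 0 0.6;0 0 0.15 0 0 0 0.6;0 0 0.15 0 0 0 0.6;0 0 0.15 0 0 0 0.6;0 0 0 0 0 0 0.6;0 0 0 0 0 0 0.6;0 0 0 0 0 0 0.6;0 0 0 0 0 0 0.6")

```text
clock: 10.3
eef_pos: [496.2, 246.5, 60.8]
tcp_rot: [-3.142, 0.0, -3.038]
contact_force: [0.2, -1.2, -5.2]
opening: 0.342
```

The underside is about 6 mm below the dowel tips and there is no contact force, so both holes are on.

Emit:
apply_moves(series="0 0 0.15 0 0 0 0.6;0 0 0.15 0 0 0 0.6;0 0 0.15 0 0 0 0.6;0 0 0.15 0 0 0 0.6;0 0 0.15 0 0 0 0.6;0 0 0.15 0 0 0 0.6;0 0 0.07 0 0 0 0.6;0 0 0 0 0 0 0.6;0 0 0 0 0 0 0.6;0 0 0 0 0 0 0.6")

```text
clock: 11.13
eef_pos: [496.2, 246.5, 51.1]
tcp_rot: [3.142, 0.0, -3.038]
contact_force: [-0.5, -0.9, -4.7]
opening: 0.345
```

Emit:
apply_moves(series="0 0 0.05 0 0 0 0.6;0 0 0.05 0 0 0 0.6;0 0 0.05 0 0 0 0.6;0 0 0.05 0 0 0 0.6;0 0 0 0 0 0 0.6;0 0 0 0 0 0 0.6;0 0 0 0 0 0 0.6;0 0 0 0 0 0 0.6;0 0 0 0 0 0 0.6;0 0 0 0 0 0 0.6")

```text
clock: 11.97
eef_pos: [496.2, 246.6, 50.7]
tcp_rot: [3.141, 0.0, -3.038]
contact_force: [-7.0, -4.2, 16.7]
opening: 0.343
```

It bottomed at TCP z = 50.7, exactly the predicted seated height. I'll release, lift clear and check.

Emit:
apply_moves(series="0 0 -0.1 0 0 0 0.6;0 0 0 0 0 0 -0.3;0 0 0 0 0 0 -0.3;0 0 0 0 0 0 -0.3;0 0 0 0 0 0 -0.3;0 0 0 0 0 0 -0.3;0 0 -0.5 0 0 0 -0.3;0 0 -1.5 0 0 0 -0.3;0 0 -2 0 0 0 -0.3;0 0 -2 0 0 0 -0.3")

```text
clock: 12.8
eef_pos: [495.7, 246.3, 110.6]
tcp_rot: [-3.141, -0.001, -3.038]
contact_force: [0.8, 0.7, 1.3]
opening: 0.649
```

Emit:
apply_moves(series="0 0 -3 0 0 0 -0.3;0 0 -3 0 0 0 -0.3;0 0 -3 0 0 0 -0.3;0 0 -3 0 0 0 -0.3;0 0 -1.5 0 0 0 -0.3;0 0 0 0 0 0 -0.3;0 0 0 0 0 0 -0.3;0 0 0 0 0 0 -0.3;0 0 0 0 0 0 -0.3;0 0 0 0 0 0 -0.3")

```text
clock: 13.63
eef_pos: [495.5, 246.2, 243.7]
tcp_rot: [-3.141, -0.002, -3.038]
contact_force: [0.2, -0.6, -0.4]
opening: 0.647
```

Run:
```python
from h import *
s=r.sense();print(s["clock"],s["eef_pos"].round(1),s["contact_force"].round(1))
c=r.camera_info("wrist");a=r.grab_frame("wrist");cv2.imwrite("pics/w5.png",a)
b=r.grab_frame("side");cv2.imwrite("pics/s5.png",b)
w=cv2.resize(a,(440,330)); cr=cv2.resize(b[130:240,180:300],(360,330),interpolation=cv2.INTER_CUBIC)
cv2.imwrite("pics/w5b.png",np.hstack([w,cr]))
import pickle;pickle.dump(c,open("w5.pkl","wb"))
```

```text
13.6333 [495.5 246.2 243.7] [ 0.2 -0.6 -0.4]
```

View pics/w5b.png

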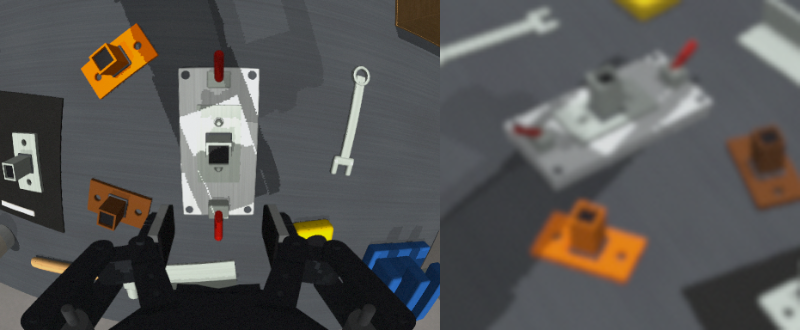

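The foot lies flat on the fixture, with a dowel tip showing in both holes at (219,121) and (219,170). Foot C is still standing on the mat at the left edge, and the gripper is clear.

```bash
python3 -c "
from rig import r
print(r.sign_off())"
```

```text
the job is handed in; nothing more can be done
None
```

Post foot A (64 mm holes, the middle one on the mat) is home over both dowels and flat on the fixture. The job was handed in at about 13.7 s.

- **Choosing the foot:** Wrist-camera pictures gave a dowel spacing of about 63.5 mm. The hole-to-centre distances of the three feet came out at about 35.4, 32.8 and 38.8 mm, so the middle foot was A. I tried only that one on, because it fitted first time.
- **Fit:** It slid past the dowel tips with no contact force and bottomed at the predicted seated height (TCP z 50.7 mm) with about 17 N upward. The last wrist picture shows it flat with a dowel tip in both holes.
- **The rest:** B and C were never touched. C shows on the mat in the last picture. B was outside the view I looked at, so I did not re-check it. Nothing else was touched, and the look-alikes, wrench and angle stand where they did.
- **Checks that disagreed:** The top-view estimate of the fixture centre was about 3 mm off the wrist-camera one. I used the wrist-camera value.

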